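# Tip the power modules out of the tilt tray into the crate

## Task

Slide the empty open crate up to the tilt tray so that the tray's open lip hangs over the inside of the crate, then lift the tray by the handle at its other end until both power modules have slid off into the crate, and lower the tray gently all the way back down onto its stand. The gripper must not touch the modules themselves, and the other things on the bench must stay where they are.

Things in the scene. Friction and masses are not known exactly. Their poses are not given: they have to be found in the camera images.
- stand: Fixed dark steel stand of the tilt tray, 134 mm wide (x), 84 mm tall. Origin on the bench under the tray's middle; +y points to the handle end, -y to the open lip, z up. Its face towards the crate is at y = -62 mm: the crate's wall can go under the overhanging lip until it meets that face (small hinge ears, above 65 mm, stand further out).
- tray (a joint): Tilt angle of the dark steel tray (rad): 0 lying flat on its stand, grows as the handle end is lifted, stop at 1.1. Plain hinge with light damping (0.1 N m s/rad): it falls if let go. The tray weighs about 0.45 kg. The modules slide at roughly 0.45 to 0.7 rad; with 0.9 to 1.0 rad they slide off reliably.
- tray_hinge (a point): Middle of the tray's hinge axis, fixed on the stand (stand frame x 0, y -80, z 86 mm). The axis is the stand's x axis; lifting is a positive turn about +x.
- lip (a point): Middle of the tray's open lip edge, on top of its floor; moves with the tray (flat: stand frame 0, -100, 100 mm). Tray floor: 152 x 200 mm, 6 mm thick, from y -100 to +100 mm, top 100 mm above the bench when flat; side walls 30 mm high, 140 mm apart inside; no wall at the lip.
- handle (a point): Grip point of the tray's handle: a flat black plate 90 mm wide (stand x), 8 mm thick, 62 mm long, at the tray's far edge. With the tray flat it leans outward (+y of the stand going up) 35 degrees from vertical. Point in its mid-thickness, 20 mm below its top edge along the plate (flat: stand frame 0, +124, 132 mm). Axes: parallel to the stand's when flat, turning with the tray.
- crate: Loose, empty, open-topped grey plastic crate, 220 x 220 mm outside, walls 6 mm thick and 55 mm tall, about 0.4 kg. Origin at the centre of its underside. At its -y wall stands a grip tab; its +y wall is the one to go under the lip.
- crate_tab (a point): Grip point of the crate's tab: an upright plate 90 mm wide (along the crate's x), 12 mm thick (along its y), its top 100 mm above the bench. Point in its mid-thickness, 15 mm below its top edge (crate frame x 0, y -104, z 85 mm).
- module_a: Loose white plastic power module, 80 mm long (y), 50 mm wide (x), 30 mm tall, about 0.16 kg, lying in the tray. Origin at the centre of its underside.
- module_b: Loose white plastic power module, 90 mm long (y), 46 mm wide (x), 34 mm tall, about 0.16 kg, lying in the tray beside the other. Origin at the centre of its underside.
- bottle: Bystander: white plastic bottle with a black band, 60 mm across, 130 mm tall; origin at the centre of its underside.
- camera_white: Bystander: white bullet camera, 140 x 64 mm, 76 mm tall; origin at the centre of its underside.
- adapter: Bystander beside the tray: black mains adapter, 85 x 50 x 32 mm; origin at the centre of its underside.
- relay_board: Bystander beside the tray: green relay board with terminal strips, 100 x 70 mm, 18 mm tall; origin at the centre of its underside.
- screwdriver: Bystander: screwdriver 190 mm long, lying along its x.
Things that resemble listed ones, but are neither listed nor needed, are in the scene too. What is shaped like the module_a but green is not meant.

How it is judged:
By the outcome, as a careful person would: the job done as asked, in the order asked, and still so for the second after the job is handed in, with the robot touching nothing.
It also fails if it takes over 67 s, if anything falls off the work surface, if the arm or the gripper's body presses on something with over 40 N, if the wrist force passes 120 N, or if a joint passes its speed limit or range.

## Robot

A 6-joint arm with a two-finger parallel gripper is mounted at the origin on the work surface. World frame = base frame: x ahead of the robot, y to its left, z up, the work surface at z = 0. Lengths are in m, angles in rad, forces in N, time in s.
With the tool pointing down it reaches from about 0.375 to 0.925 m from the base axis. Payload 5.7 kg.
Tool frame: the origin (TCP) lies between the finger pads; the fingertips stand 8 mm ahead of it and the grasp point (between the pads) lies 11 mm behind it; z points along the fingers, y is the line along which they close (so a half turn about z gives the same grasp; the last joint's range is limited). The gripper opens to 88 mm and grips with 3 to 60 N. Pads are 20 mm wide; open, the fingers measure 115 mm over their backs; the gripper's body (75 mm by 178 mm) begins 61 mm behind the grasp point.
Start: joints at [-1.327, 0.359, 1.51, -0, 1.272, -0.115], TCP at [0.211, -0.562, 0.231] pointing down, gripper open.
Joint ranges: [-2.97, 2.97], [-1.01, 2.36], [0.21, 2.38], [-0.96, 4.11], [0.2, 2.71], [-2.98, 2.98]. Speed limits (rad/s): [2.39, 2.39, 3.14, 3.14, 3.14, 3.14].

## Interface

Orientations are given as a rotation vector (axis times angle).
In Python, from workcell import get_obs, viewer, job gives the robot as it stands. The module is installed in compiled form; this text tells all that it offers.
- The arm moves only by the tool apply_moves, never from a script. Its argument "targets" is a list of rows, each a list of 3 entries, a list of its own where there are three numbers: the shift along the tool's x, y, z scaled (see below), then the turn, a rotation vector about the tool's x, y, z scaled (see below), then the closure, from -1 (fully open) to 1 (shut). A call has 1 to 8 rows; each row shifts and turns the commanded pose from where the row before left it, along the tool's axes as they then stand; what a row does not reach is not made up. The controller multiplies each number of a shift by 0.02 m and each number of a turn by 0.5 rad. A row lasts 1/12 s, in which the tool goes at most 41.7 mm and 7.16 degrees, less where a joint would pass 70% of its speed; a pose out of reach is approached as far as the arm can. A call with a number of a shift or a turn outside -1 to 1 is refused whole. A call with a gripper value outside its range is refused whole. The fingers move at their own pace and stop on an object; the grip force is fixed at half the most. Time passes only in rows, so rows that do not move let the fingers close. It gives the time, the measured TCP pose, the force, the opening and the grip force at its end, in the units of the state.
- get_obs(): the state, without advancing time (a new reading comes with each control period).
- viewer.read_camera(name): name is "side" or "top" or "wrist"; returns the picture (400x640x3 uint8, blue, green, red); there is no depth.
- viewer.get_calibration(name): a dict with "K" (3x3 intrinsics, pixels), "R" (3x3) and "t" (3): a world point X has camera coordinates R X + t; the wrist camera has in their place "hand_eye" (4x4, takes a point from camera to tool coordinates, whose origin is the TCP and whose axes are the flange's). Camera axes: x right, y down, z forward; pixel columns grow to the right and rows downward; lengths in m; the calibration is good to about 2 mm. A picture is of the moment at which its call begins: read the wrist's pose just before it. get_calibration takes no time and is no camera call.
- job.hand_in(): hands the job in; it is judged then, once.
The state is a dict: "clock": time; "joint_positions": joint angles; "joint_vel": joint speeds; "tau": joint torques, N m; "tool_pos": TCP position; "tcp_rot": TCP orientation; "ft_force": force on the tool from outside, world axes, zero at the start; "moment": the same for the moment, N m; "grip_width": finger opening in m; "finger_force": force on a finger pad.
Only numpy, scipy, OpenCV 4.12 (cv2) and the standard library are available. Lean on these libraries where they do the work, as an engineer would, in place of code of your own. Each camera call takes 0.05 s, during which the arm holds its last target. There are 200 camera calls.

## Working session

There is one attempt and no reset: what is moved stays moved. The work goes in short steps, Python scripts to look and compute and a tool call to move; the robot and the scene stay as the last step left them, time stands still between calls to the robot, and variables do not carry over. Pictures are saved under pics/ and viewed, at most 10 in all, crops included, and the job is handed in when it is done.

Besides the shell and the picture viewer there is one more tool, called after "Request:" by a JSON object that holds its "op" and its "data". apply_moves: Moves the arm, as the interface text tells. Shifts and turns lie within -1 to 1; 1 stands for 0.02 m of shift or 0.5 rad of turn. Its arguments: {"type":"object","properties":{"targets":{"type":"array"}},"required":["targets"]}

```bash
mkdir -p pics; ls
python3 - <<'E'
from workcell import get_obs, viewer
import cv2, numpy as np
np.set_printoptions(precision=4,suppress=True)
print(get_obs())
for n in ("side","top"):
    cv2.imwrite(f"pics/{n}0.png",viewer.read_camera(n))
    print(n,viewer.get_calibration(n))
print(viewer.get_calibration("wrist"))
E
```

```text
pics
{'clock': 0.0, 'joint_positions': array([-1.3271,  0.3595,  1.5114,  0.    ,  1.2725, -0.1151]), 'joint_vel': array([-0.0001, -0.001 , -0.0004,  0.0006,  0.0009, -0.    ]), 'tau': array([  0.0017, -51.5374, -27.0727,   0.0678,   0.0351,  -0.0001]), 'tool_pos': array([ 0.2105, -0.5611,  0.2298]), 'tcp_rot': array([-3.0894, -0.5603,  0.0001]), 'ft_force': array([-0.2426,  0.4733,  0.5385]), 'moment': array([-0.0268, -0.0323, -0.014 ]), 'finger_force': 0.0, 'grip_width': 0.08794930317763106}
side {'K': array([[497.58  ,   0.    , 315.4561],
       [  0.    , 497.58  , 195.2258],
       [  0.    ,   0.    ,   1.    ]]), 'R': array([[-0.9901, -0.14  , -0.0096],
       [-0.0879,  0.6721, -0.7352],
       [ 0.1094, -0.7271, -0.6778]]), 't': array([0.5743, 0.0678, 1.7682])}
top {'K': array([[518.6094,   0.    , 311.3272],
       [  0.    , 518.6094, 208.3534],
       [  0.    ,   0.    ,   1.    ]]), 'R': array([[-0.0187, -0.9998, -0.0027],
       [-0.9929,  0.0189, -0.1175],
       [ 0.1175,  0.0004, -0.9931]]), 't': array([0.0636, 0.5628, 1.4555])}
{'K': array([[318.6573,   0.    , 319.839 ],
       [  0.    , 318.6573, 198.1794],
       [  0.    ,   0.    ,   1.    ]]), 'hand_eye': array([[-0.0003, -0.9539, -0.3001,  0.0817],
       [ 1.    , -0.0002, -0.0005,  0.0008],
       [ 0.0005, -0.3001,  0.9539, -0.1541],
       [ 0.    ,  0.    ,  0.    ,  1.    ]])}
```

View pics/top0.png

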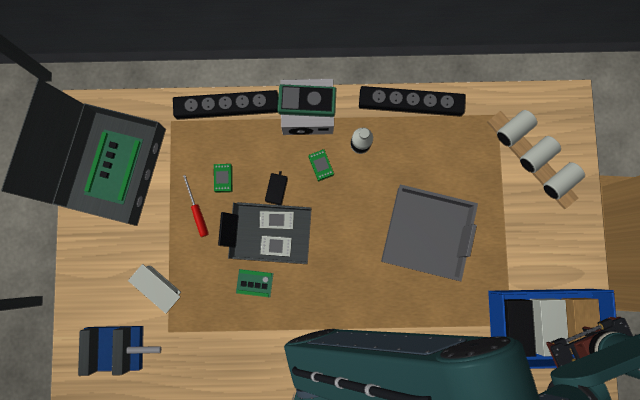

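View pics/side0.png

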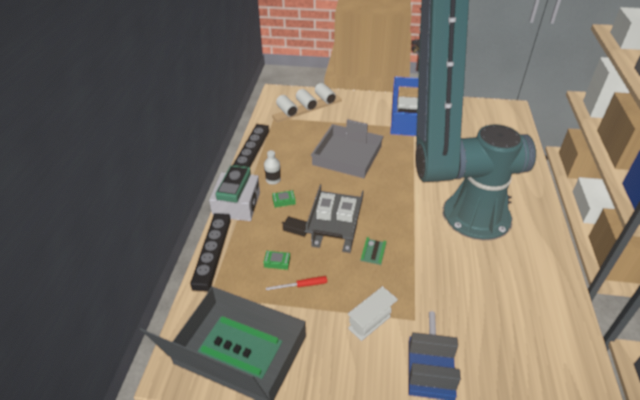

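The top view shows the tray at cols 233–311, rows 203–265, with its handle at (228,230). The crate has corners near (399,185), (477,204), (461,280) and (382,262), with its tab at (468,240). Next I'll measure these more exactly.

```bash
cat > h.py <<'E'
import cv2, numpy as np
from workcell import get_obs, viewer
from scipy.spatial.transform import Rotation as Rn
np.set_printoptions(precision=4,suppress=True)
def ray(n,uv):
    c=viewer.get_calibration(n); d=c["R"].T@np.linalg.solve(c["K"],[uv[0],uv[1],1]); return -c["R"].T@c["t"],d
def onz(n,uv,z):
    o,d=ray(n,uv); return o+d*(z-o[2])/d[2]
def proj(n,X):
    c=viewer.get_calibration(n); p=c["K"]@(c["R"]@np.asarray(X,float)+c["t"]); return p[:2]/p[2]
E
python3 - <<'E'
from h import *
im=cv2.imread("pics/top0.png")
hsv=cv2.cvtColor(im,cv2.COLOR_BGR2HSV)
m=((hsv[...,1]<75)&(hsv[...,2]<140)).astype(np.uint8)*255
k=np.zeros_like(m);k[175:300,345:490]=255
cs=cv2.findContours(m&k,0,2)[0]; c=max(cs,key=cv2.contourArea)
r=cv2.minAreaRect(c); print("crate",cv2.contourArea(c),r); b=cv2.boxPoints(r)
print(b); P=np.array([onz("top",p,.055) for p in b]); print(P, np.linalg.norm(P-np.roll(P,1,0),axis=1),P.mean(0))
print(cv2.approxPolyDP(c,3,True)[:,0])
k[:]=0;k[200:270,215:320]=255
cs=cv2.findContours(m&k,0,2)[0]; c=max(cs,key=cv2.contourArea)
print("tray",cv2.contourArea(c),cv2.approxPolyDP(c,2,True)[:,0])
cr=cv2.resize(im[170:300,205:325],None,fx=4.6,fy=4.6,interpolation=cv2.INTER_CUBIC); cv2.imwrite("pics/c1.png",cr)
cr=cv2.resize(im[175:290,370:490],None,fx=5,fy=5,interpolation=cv2.INTER_CUBIC); cv2.imwrite("pics/c2.png",cr)
E
```

```text
crate 6507.0 ((430.8529968261719, 232.58824157714844), (85.85761260986328, 79.79421997070312), 14.03624439239502)
[[379.5294 260.8824]
 [398.8824 183.4706]
 [482.1765 204.2941]
 [462.8236 281.7059]]
[[ 0.4099 -0.1348  0.055 ]
 [ 0.6278 -0.1973  0.055 ]
 [ 0.5636 -0.4305  0.055 ]
 [ 0.348  -0.3643  0.055 ]] [0.2377 0.2267 0.2418 0.2256] [ 0.4873 -0.2817  0.055 ]
[[400 184]
 [381 260]
 [461 280]
 [475 230]
 [477 203]]
tray 4687.0 [[222 212]
 [218 244]
 [222 242]
 [229 245]
 [228 258]
 [306 263]
 [309 207]
 [282 206]
 [280 200]
 [265 200]
 [275 202]
 [275 205]
 [233 203]
 [231 216]
 [228 213]
 [223 215]]
```

View pics/c1.png

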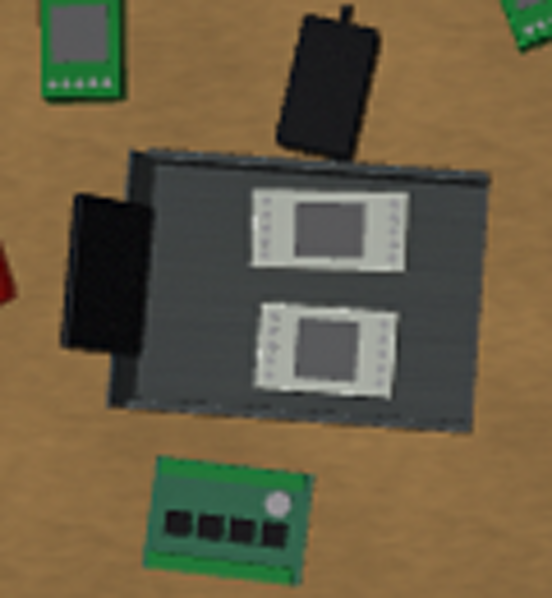

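View pics/c2.png

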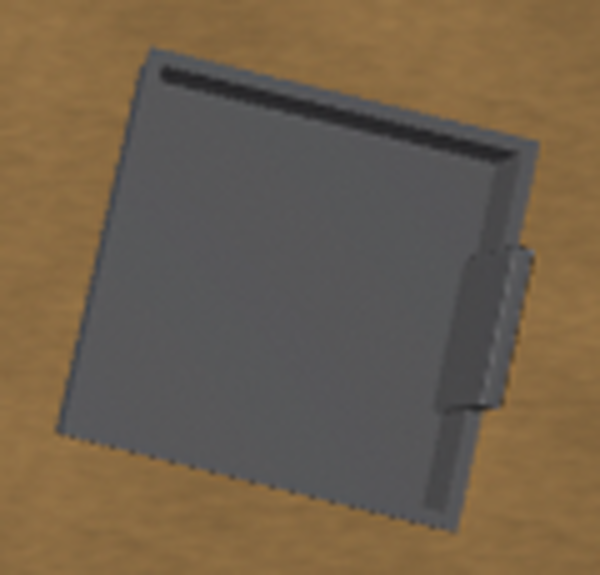

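Crop c1 shows the tray's wall-top corners at (132,150), (490,175), (471,432) and (108,407), and the handle's top edge from (70,195) to (62,348). Crop c2 shows the crate rim corners at (152,48), (540,143), (457,532) and (58,433), and the tab's top strip from (524,248) to (491,406).

Run:
```python
from h import *
def pts(L,s,o,z): return np.array([onz("top",(np.array(p)+.5)/s-.5+o,z) for p in L])
def rep(n,P):
    print(n,P[:,:2].tolist() if 0 else P, "sides",np.linalg.norm(P-np.roll(P,-1,0),axis=1),"mean",P.mean(0))
o1=np.array([205,170]);o2=np.array([370,175])
T=pts([(132,150),(490,175),(471,432),(108,407)],4.6,o1,.13); rep("tray",T)
# 2D rigid fit (Kabsch): stand-frame corners
def fit(src,dst):
    a=src-src.mean(0);b=dst-dst.mean(0); th=np.arctan2((a[:,0]*b[:,1]-a[:,1]*b[:,0]).sum(),(a*b).sum())
    R=np.array([[np.cos(th),-np.sin(th)],[np.sin(th),np.cos(th)]]); t=dst.mean(0)-R@src.mean(0); return th,R,t,dst-(src@R.T+t)
# upper image = +x world ; left image=+y
th,R,t,e=fit(np.array([[76,100],[76,-100],[-76,-100],[-76,100]])/1e3,T[:,:2]); print("stand th",th,np.degrees(th),t,"res\n",e)
print("handle pred",R@[0,.124]+t,"lip",R@[0,-.1]+t)
H=pts([(76,195),(62,348)],4.6,o1,.148); rep("handle top edge",H); print("pred",R@[.045,.139]+t,R@[-.045,.139]+t)
C=pts([(152,48),(540,143),(457,532),(58,433)],5,o2,.055); rep("crate",C)
thc,Rc,tc,e=fit(np.array([[.11,.11],[.11,-.11],[-.11,-.11],[-.11,.11]]),C[:,:2]); print("crate th",thc,np.degrees(thc),tc,"\n",e)
print("tab pred",Rc@[0,-.104]+tc)
K=pts([(524,248),(491,406)],5,o2,.1); rep("tab top",K)
print("tab pred ends",Rc@[.045,-.104]+tc,Rc@[-.045,-.104]+tc)
# bystanders in image around
for uv in [(277,187),(254,283),(361,140),(200,222)]: print(uv,onz("top",uv,.03))
M=pts([(330,230),(326,350)],4.6,o1,.13); print("modules stand frame",(M[:,:2]-t)@R)
```

```text
tray [[0.573  0.2622 0.13  ]
 [0.5543 0.0534 0.13  ]
 [0.4055 0.0671 0.13  ]
 [0.4238 0.2762 0.13  ]] sides [0.2097 0.1495 0.2099 0.1499] mean [0.4891 0.1647 0.13  ]
stand th -0.08982093142058438 -5.14636028233349 [0.4891 0.1647] res
 [[-0.0008  0.0047]
 [-0.0015 -0.0049]
 [ 0.001  -0.0049]
 [ 0.0013  0.0051]]
handle pred [0.5003 0.2882] lip [0.4802 0.0651]
handle top edge [[0.5451 0.2918 0.148 ]
 [0.4573 0.2996 0.148 ]] sides [0.0881 0.0881] mean [0.5012 0.2957 0.148 ]
pred [0.5464 0.2991] [0.4568 0.3072]
crate [[ 0.6256 -0.2004  0.055 ]
 [ 0.567  -0.4177  0.055 ]
 [ 0.35   -0.3593  0.055 ]
 [ 0.4089 -0.1395  0.055 ]] sides [0.2251 0.2247 0.2276 0.2251] mean [ 0.4879 -0.2792  0.055 ]
crate th -0.2655771357285105 -15.216449012416675 [ 0.4879 -0.2792] 
 [[ 0.0027  0.0015]
 [ 0.0018 -0.0035]
 [-0.0029 -0.0028]
 [-0.0017  0.0047]]
tab pred [ 0.4606 -0.3796]
tab top [[ 0.504  -0.3912  0.1   ]
 [ 0.4185 -0.3686  0.1   ]] sides [0.0884 0.0884] mean [ 0.4612 -0.3799  0.1   ]
tab pred ends [ 0.504  -0.3914] [ 0.4172 -0.3678]
(277, 187) [0.6283 0.151  0.03  ]
(254, 283) [0.3547 0.2191 0.03  ]
(361, 140) [ 0.7626 -0.0959  0.03  ]
(200, 222) [0.5309 0.3731 0.03  ]
modules stand frame [[ 0.0362 -0.0145]
 [-0.0335 -0.0177]]
```

```bash
cat >> h.py <<'E'
def plan(p1,R1,n,p0=None,R0=None,show=True):
    o=get_obs(); p0=o["tool_pos"] if p0 is None else p0; R0=Rn.from_rotvec(o["tcp_rot"]) if R0 is None else R0
    w=(R0.inv()*R1).as_rotvec()/n; rows=[]; R=R0
    for i in range(n):
        rows.append((R.inv().apply((np.array(p1)-p0)/n)/.02, w/.5)); R=R*Rn.from_rotvec(w)
    if show:
        for s,w in rows: print([np.round(s,2).tolist(),np.round(w,3).tolist()])
    return rows
def down(yaw):  # tool z down, tool y along world heading yaw
    y=np.array([np.cos(yaw),np.sin(yaw),0]);z=np.array([0,0,-1.]);return Rn.from_matrix(np.c_[np.cross(y,z),y,z])
E
python3 - <<'E'
from h import *
plan([.4606,-.3796,.15],down(-np.pi/2-.2656),16)
E
```

```text
[[0.93, -0.26, 0.25], [-0.0, 0.0, 0.078]]
[[0.92, -0.29, 0.25], [-0.0, 0.0, 0.078]]
[[0.91, -0.33, 0.25], [-0.0, 0.0, 0.078]]
[[0.89, -0.36, 0.25], [-0.0, 0.0, 0.078]]
[[0.88, -0.4, 0.25], [-0.0, 0.0, 0.078]]
[[0.86, -0.43, 0.25], [-0.0, 0.0, 0.078]]
[[0.85, -0.47, 0.25], [-0.0, 0.0, 0.078]]
[[0.83, -0.5, 0.25], [-0.0, 0.0, 0.078]]
[[0.81, -0.53, 0.25], [-0.0, 0.0, 0.078]]
[[0.79, -0.56, 0.25], [-0.0, 0.0, 0.078]]
[[0.76, -0.59, 0.25], [-0.0, 0.0, 0.078]]
[[0.74, -0.62, 0.25], [-0.0, 0.0, 0.078]]
[[0.71, -0.65, 0.25], [-0.0, 0.0, 0.078]]
[[0.69, -0.68, 0.25], [-0.0, 0.0, 0.078]]
[[0.66, -0.7, 0.25], [-0.0, 0.0, 0.078]]
[[0.63, -0.73, 0.25], [-0.0, 0.0, 0.078]]
```

Request:
{"op": "apply_moves", "data": {"targets": [[[0.93,-0.26,0.25],[0,0,0.078],-1],[[0.92,-0.29,0.25],[0,0,0.078],-1],[[0.91,-0.33,0.25],[0,0,0.078],-1],[[0.89,-0.36,0.25],[0,0,0.078],-1],[[0.88,-0.4,0.25],[0,0,0.078],-1],[[0.86,-0.43,0.25],[0,0,0.078],-1],[[0.85,-0.47,0.25],[0,0,0.078],-1],[[0.83,-0.5,0.25],[0,0,0.078],-1]]}}

```text
clock: 0.77
tool_pos: [0.3362, -0.47, 0.19]
tcp_rot: [-3.14, -0.07, 0.001]
ft_force: [0.3, -0.2, -0.1]
grip_width: 0.0877
finger_force: 0.0
```

Request:
{"op": "apply_moves", "data": {"targets": [[[0.81,-0.53,0.25],[0,0,0.078],-1],[[0.79,-0.56,0.25],[0,0,0.078],-1],[[0.76,-0.59,0.25],[0,0,0.078],-1],[[0.74,-0.62,0.25],[0,0,0.078],-1],[[0.71,-0.65,0.25],[0,0,0.078],-1],[[0.69,-0.68,0.25],[0,0,0.078],-1],[[0.66,-0.7,0.25],[0,0,0.078],-1],[[0.63,-0.73,0.25],[0,0,0.078],-1]]}}

```text
clock: 1.43
tool_pos: [0.4611, -0.3793, 0.15]
tcp_rot: [-3.113, 0.418, 0.001]
ft_force: [0.1, 0.2, 1.1]
grip_width: 0.0877
finger_force: 0.0
```

Request:
{"op": "apply_moves", "data": {"targets": [[[0,0,0],[0,0,0],-1],[[0,0,0],[0,0,0],-1]]}}

```text
clock: 1.6
tool_pos: [0.4607, -0.3792, 0.15]
tcp_rot: [-3.114, 0.411, 0.002]
ft_force: [-0.7, -0.3, 0.0]
grip_width: 0.0877
finger_force: 0.0
```

Run:
```python
from h import *
o=get_obs();print(o["clock"],o["tool_pos"],o["tcp_rot"])
plan([.4606,-.3796,.074],down(-np.pi/2-.2656),6)
im=viewer.read_camera("wrist");cv2.imwrite("pics/w1.png",im)
c=viewer.get_calibration("wrist");T=c["hand_eye"];R=Rn.from_rotvec(o["tcp_rot"]).as_matrix()
thc=-.2656
for dx in(.045,-.045):
  X=np.array([.4606+dx*np.cos(thc),-.3796+dx*np.sin(thc),.1]); q=R.T@(X-o["tool_pos"]); pc=T[:3,:3].T@(q-T[:3,3]); u=c["K"]@pc; print(u[:2]/u[2])
```

```text
1.6 [ 0.4607 -0.3792  0.15  ] [-3.1137  0.4111  0.0021]
[[0.0, 0.0, 0.63], [-0.0, 0.0, 0.001]]
[[0.0, 0.0, 0.63], [-0.0, 0.0, 0.001]]
[[0.0, 0.0, 0.63], [-0.0, 0.0, 0.001]]
[[0.0, 0.0, 0.63], [-0.0, 0.0, 0.001]]
[[0.0, 0.0, 0.63], [-0.0, 0.0, 0.001]]
[[-0.0, 0.0, 0.63], [-0.0, 0.0, 0.001]]
[318.8867 158.4924]
[318.6665 280.5239]
```

View pics/w1.png

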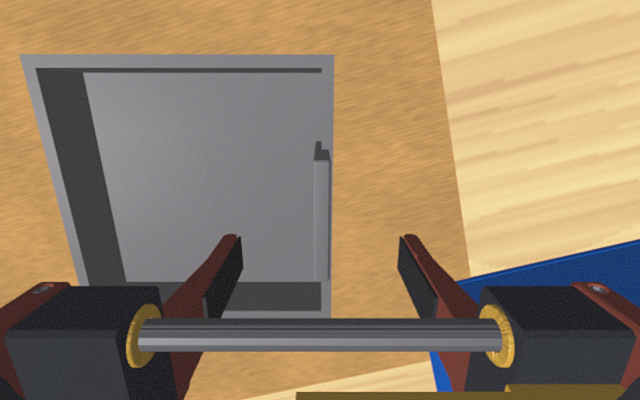

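The wrist view shows the tab's top strip at cols 313–330, rows 157–280. It's centred between the fingers and within about 2 mm of the prediction, so I'll descend and grip.

Request:
{"op": "apply_moves", "data": {"targets": [[[0,0,0.63],[0,0,0],-1],[[0,0,0.63],[0,0,0],-1],[[0,0,0.63],[0,0,0],-1],[[0,0,0.63],[0,0,0],-1],[[0,0,0.63],[0,0,0],-1],[[0,0,0.63],[0,0,0],-1],[[0,0,0],[0,0,0],1],[[0,0,0],[0,0,0],1]]}}

```text
clock: 2.32
tool_pos: [0.4595, -0.3804, 0.0748]
tcp_rot: [-3.113, 0.416, 0.002]
ft_force: [0.0, 0.0, -0.6]
grip_width: 0.0782
finger_force: 0.0
```

Request:
{"op": "apply_moves", "data": {"targets": [[[0,0,0],[0,0,0],1],[[0,0,0],[0,0,0],1],[[0,0,0],[0,0,0],1],[[0,0,0],[0,0,0],1],[[0,0,0],[0,0,0],1]]}}

```text
clock: 2.73
tool_pos: [0.4608, -0.3803, 0.0755]
tcp_rot: [3.114, -0.415, 0.001]
ft_force: [-0.3, -1.0, -0.2]
grip_width: 0.0445
finger_force: 0.0
```

Run:
```python
from h import *
o=get_obs();print(o)
th=-.0898; t=np.array([.4891,.1600]); y=np.array([-np.sin(th),np.cos(th)])
p=t-y*(.182+.104); print(p)
plan([*p,o["tool_pos"][2]],down(-np.pi/2+th),22)
```

```text
{'clock': 2.7333, 'joint_positions': array([-0.8056,  0.5284,  1.6699,  0.    ,  0.9426,  1.0302]), 'joint_vel': array([ 0.0007,  0.0033,  0.0026, -0.0015,  0.0002,  0.    ]), 'tau': array([ -0.0635, -55.4492, -20.3836,   0.0372,  -0.0599,  -0.0014]), 'tool_pos': array([ 0.4608, -0.3803,  0.0755]), 'tcp_rot': array([ 3.1136, -0.415 ,  0.0009]), 'ft_force': array([-0.2696, -0.9642, -0.1584]), 'moment': array([ 0.0611, -0.0205, -0.0083]), 'finger_force': 0.0, 'grip_width': 0.044540943501657285}
[ 0.4635 -0.1248]
[[-0.15, -0.56, -0.0], [0.0, -0.0, -0.016]]
[[-0.14, -0.56, -0.0], [0.0, -0.0, -0.016]]
[[-0.14, -0.56, -0.0], [0.0, -0.0, -0.016]]
[[-0.13, -0.57, -0.0], [0.0, -0.0, -0.016]]
[[-0.13, -0.57, -0.0], [0.0, -0.0, -0.016]]
[[-0.12, -0.57, -0.0], [0.0, -0.0, -0.016]]
[[-0.12, -0.57, -0.0], [0.0, -0.0, -0.016]]
[[-0.11, -0.57, -0.0], [0.0, -0.0, -0.016]]
[[-0.11, -0.57, -0.0], [0.0, -0.0, -0.016]]
[[-0.11, -0.57, -0.0], [0.0, -0.0, -0.016]]
[[-0.1, -0.57, -0.0], [0.0, -0.0, -0.016]]
[[-0.1, -0.57, -0.0], [0.0, -0.0, -0.016]]
[[-0.09, -0.57, -0.0], [0.0, -0.0, -0.016]]
[[-0.09, -0.57, -0.0], [0.0, -0.0, -0.016]]
[[-0.08, -0.57, -0.0], [0.0, -0.0, -0.016]]
[[-0.08, -0.58, -0.0], [0.0, -0.0, -0.016]]
[[-0.07, -0.58, -0.0], [0.0, -0.0, -0.016]]
[[-0.07, -0.58, -0.0], [0.0, -0.0, -0.016]]
[[-0.06, -0.58, -0.0], [0.0, -0.0, -0.016]]
[[-0.06, -0.58, -0.0], [0.0, -0.0, -0.016]]
[[-0.06, -0.58, -0.0], [0.0, -0.0, -0.016]]
[[-0.05, -0.58, -0.0], [0.0, -0.0, -0.016]]
```

Request:
{"op": "apply_moves", "data": {"targets": [[[0,0,0],[0,0,0],1],[[0,0,0],[0,0,0],1],[[0,0,0],[0,0,0],1],[[0,0,0],[0,0,0],1],[[0,0,0],[0,0,0],1],[[0,0,0],[0,0,0],1],[[0,0,0],[0,0,0],1]]}}

```text
clock: 3.32
tool_pos: [0.4606, -0.3801, 0.075]
tcp_rot: [-3.114, 0.415, 0.0]
ft_force: [0.2, 1.0, -0.3]
grip_width: 0.0119
finger_force: 30.0
```

Request:
{"op": "apply_moves", "data": {"targets": [[[-0.15,-0.56,0],[0,0,-0.016],1],[[-0.14,-0.56,0],[0,0,-0.016],1],[[-0.14,-0.56,0],[0,0,-0.016],1],[[-0.13,-0.57,0],[0,0,-0.016],1],[[-0.13,-0.57,0],[0,0,-0.016],1],[[-0.12,-0.57,0],[0,0,-0.016],1],[[-0.12,-0.57,0],[0,0,-0.016],1],[[-0.11,-0.57,0],[0,0,-0.016],1]]}}

```text
clock: 3.98
tool_pos: [0.4615, -0.2856, 0.075]
tcp_rot: [-3.126, 0.314, 0.0]
ft_force: [0.2, -1.7, -2.4]
grip_width: 0.0116
finger_force: 30.0
```

Request:
{"op": "apply_moves", "data": {"targets": [[[-0.11,-0.57,0],[0,0,-0.016],1],[[-0.11,-0.57,0],[0,0,-0.016],1],[[-0.1,-0.57,0],[0,0,-0.016],1],[[-0.1,-0.57,0],[0,0,-0.016],1],[[-0.09,-0.57,0],[0,0,-0.016],1],[[-0.09,-0.57,0],[0,0,-0.016],1],[[-0.08,-0.57,0],[0,0,-0.016],1],[[0,0,0],[0,0,0],1]]}}

```text
clock: 4.65
tool_pos: [0.4618, -0.2035, 0.075]
tcp_rot: [-3.132, 0.225, 0.002]
ft_force: [-0.1, 1.4, -2.8]
grip_width: 0.0121
finger_force: 30.0
```

Run:
```python
from h import *
o=get_obs();print(o["clock"],o["tool_pos"],o["tcp_rot"],o["ft_force"])
w=viewer.read_camera("wrist");t=viewer.read_camera("top")
cv2.imwrite("pics/w2.png",w);cv2.imwrite("pics/t2.png",t)
a=cv2.resize(t[170:300,205:465],(800,400),interpolation=cv2.INTER_CUBIC)
b=cv2.resize(w[0:170],(800,200))
cv2.imwrite("pics/c3.png",np.vstack([a,b]))
```

```text
4.65 [ 0.4618 -0.2035  0.075 ] [-3.1319  0.2249  0.0017] [-0.06    1.3515 -2.7858]
```

View pics/c3.png

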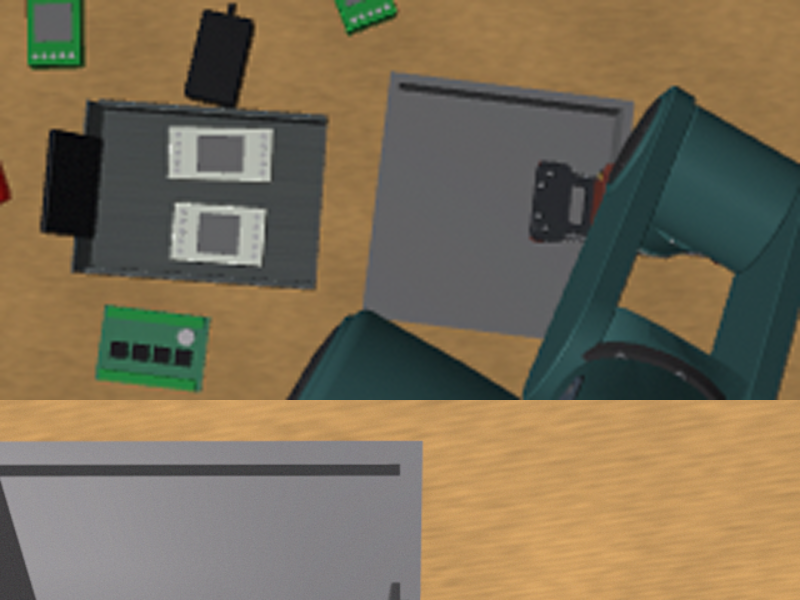

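The top crop shows the crate following squarely, with its front rim from (391,72) to (365,308). The tray's lip runs from (327,115) to (316,289), which confirms the lip midpoint near (0.480, 0.060). The stand's centre is therefore at about (0.489, 0.160).

Run:
```python
from h import *
s=800/260;o=np.array([205,170])
f=lambda p,z: onz("top",(np.array(p)+.5)/s-.5+o,z)
a,b=f((391,72),.055),f((365,308),.055); print(a,b,(a+b)/2,np.linalg.norm(a-b))
th=-2*np.arctan2(.2249,3.1319); print(th,"rim pred",np.array([.4618,-.2035])+.214*np.array([-np.sin(th),np.cos(th)]))
for z in(.1,.13): print(f((327,115),z),f((316,289),z))
plan([.4635,-.1248,.075],down(-np.pi/2-.0898),8)
```

```text
[ 0.6039 -0.0058  0.055 ] [0.3882 0.0228 0.055 ] [0.4961 0.0085 0.055 ] 0.217557697801915
-0.14337278892189365 rim pred [0.4924 0.0083]
[0.5596 0.0539 0.1   ] [0.4056 0.0665 0.1   ]
[0.556  0.0539 0.13  ] [0.4053 0.0662 0.13  ]
[[-0.06, -0.5, 0.0], [-0.0, 0.0, -0.014]]
[[-0.06, -0.5, 0.0], [-0.0, 0.0, -0.014]]
[[-0.06, -0.5, 0.0], [-0.0, 0.0, -0.014]]
[[-0.05, -0.5, 0.0], [-0.0, 0.0, -0.014]]
[[-0.05, -0.5, 0.0], [-0.0, 0.0, -0.014]]
[[-0.05, -0.5, 0.0], [-0.0, 0.0, -0.014]]
[[-0.04, -0.5, -0.0], [-0.0, 0.0, -0.014]]
[[-0.04, -0.5, -0.0], [-0.0, 0.0, -0.014]]
```

Request:
{"op": "apply_moves", "data": {"targets": [[[-0.06,-0.5,0],[0,0,-0.014],1],[[-0.06,-0.5,0],[0,0,-0.014],1],[[-0.06,-0.5,0],[0,0,-0.014],1],[[-0.05,-0.5,0],[0,0,-0.014],1],[[-0.05,-0.5,0],[0,0,-0.014],1],[[-0.05,-0.5,0],[0,0,-0.014],1],[[-0.04,-0.5,0],[0,0,-0.014],1],[[-0.04,-0.5,0],[0,0,-0.014],1]]}}

```text
clock: 5.42
tool_pos: [0.4638, -0.1246, 0.075]
tcp_rot: [-3.138, 0.139, 0.0]
ft_force: [0.4, -1.7, -1.7]
grip_width: 0.0117
finger_force: 30.0
```

Request:
{"op": "apply_moves", "data": {"targets": [[[0,0,0],[0,0,0],1],[[0,0,0],[0,0,0],1],[[0,0,0],[0,0,0],0],[[0,0,0],[0,0,0],0],[[0,0,0],[0,0,0],0],[[0,0,0],[0,0,0],0],[[0,0,0],[0,0,0],0]]}}

```text
clock: 6.0
tool_pos: [0.464, -0.1262, 0.0752]
tcp_rot: [3.138, -0.141, 0.0]
ft_force: [-1.1, -0.4, -0.3]
grip_width: 0.0415
finger_force: 0.0
```

Request:
{"op": "apply_moves", "data": {"targets": [[[0,0,-0.3],[0,0,0],0],[[0,0,-0.8],[0,0,0],0],[[0,0,-1],[0,0,0],0],[[0,0,-1],[0,0,0],0],[[0,0,-1],[0,0,0],0],[[0,0,-1],[0,0,0],0],[[0,0,-1],[0,0,0],0],[[0,0,-1],[0,0,0],0]]}}

```text
clock: 6.67
tool_pos: [0.4636, -0.1258, 0.2186]
tcp_rot: [3.138, -0.14, 0.0]
ft_force: [-0.3, -0.7, -0.3]
grip_width: 0.0438
finger_force: 0.0
```

```bash
cat >> h.py <<'E'
th=-.0898; T0=np.array([.4891,.1600]); ex=np.array([np.cos(th),np.sin(th),0]); ey=np.array([-np.sin(th),np.cos(th),0]); ez=np.array([0,0,1.])
S=np.c_[ex,ey,ez]
def stand(v): return np.r_[T0,0]+S@(np.array(v)/1e3)
def hpose(phi,back=0,sgn=-1):
    """TCP pose gripping the handle with tray at phi; back: mm behind grasp"""
    r=Rn.from_rotvec([phi,0,0])
    h=np.array([0,-80,86.])+r.apply([0,204,46.])
    up=r.apply([0,np.sin(np.radians(35)),np.cos(np.radians(35))])
    p=h+up*(back-11); z=-up; y=sgn*np.cross(up,[1,0,0]); x=np.cross(y,z)
    return stand(p),Rn.from_matrix(S@np.c_[x,y,z])
E
python3 - <<'E'
from h import *
o=get_obs();print(o["clock"],o["tool_pos"],o["tcp_rot"],o["joint_positions"])
for sgn in(1,-1):
    p,R=hpose(0,80,sgn); print(sgn,p,R.as_matrix(),((Rn.from_rotvec(o["tcp_rot"]).inv()*R).as_rotvec()))
print(hpose(0)[0],hpose(.95)[0])
cv2.imwrite("pics/t3.png",viewer.read_camera("top"));cv2.imwrite("pics/s3.png",viewer.read_camera("side"))
E
```

```text
6.6667 [ 0.4636 -0.1258  0.2186] [ 3.1384 -0.1404  0.0004] [-0.4089  0.1989  1.776   0.0001  1.1665  1.2512]
1 [0.5038 0.3229 0.1885] [[-0.996   0.0735 -0.0514]
 [ 0.0897  0.8159 -0.5713]
 [ 0.     -0.5736 -0.8192]] [ 0.0006 -0.9446 -2.9959]
-1 [0.5038 0.3229 0.1885] [[ 0.996  -0.0735 -0.0514]
 [-0.0897 -0.8159 -0.5713]
 [ 0.      0.5736 -0.8192]] [-0.6109 -0.0004  0.0003]
[0.4997 0.2772 0.123 ] [0.4895 0.1649 0.2683]
```

Run:
```python
from h import *
p,R=hpose(0,120); print(p); plan(p,R,24)
```

```text
[0.5058 0.3458 0.2213]
[[-0.0, -0.99, -0.0], [-0.051, -0.001, -0.0]]
[[-0.0, -0.99, -0.03], [-0.051, -0.001, -0.0]]
[[-0.0, -0.99, -0.05], [-0.051, -0.001, -0.0]]
[[-0.0, -0.98, -0.08], [-0.051, -0.001, -0.0]]
[[-0.0, -0.98, -0.1], [-0.051, -0.001, -0.0]]
[[-0.0, -0.98, -0.13], [-0.051, -0.001, -0.0]]
[[-0.0, -0.98, -0.15], [-0.051, -0.001, -0.0]]
[[-0.0, -0.97, -0.18], [-0.051, -0.001, -0.0]]
[[-0.0, -0.97, -0.2], [-0.051, -0.001, -0.0]]
[[-0.0, -0.96, -0.23], [-0.051, -0.001, -0.0]]
[[-0.0, -0.96, -0.25], [-0.051, -0.001, -0.0]]
[[-0.0, -0.95, -0.28], [-0.051, -0.001, -0.0]]
[[-0.0, -0.94, -0.3], [-0.051, -0.001, -0.0]]
[[-0.0, -0.93, -0.32], [-0.051, -0.001, -0.0]]
[[-0.0, -0.92, -0.35], [-0.051, -0.001, -0.0]]
[[-0.0, -0.92, -0.37], [-0.051, -0.001, -0.0]]
[[-0.0, -0.91, -0.39], [-0.051, -0.001, -0.0]]
[[-0.0, -0.9, -0.42], [-0.051, -0.001, -0.0]]
[[-0.0, -0.89, -0.44], [-0.051, -0.001, -0.0]]
[[-0.01, -0.87, -0.46], [-0.051, -0.001, -0.0]]
[[-0.01, -0.86, -0.48], [-0.051, -0.001, -0.0]]
[[-0.01, -0.85, -0.5], [-0.051, -0.001, -0.0]]
[[-0.01, -0.84, -0.53], [-0.051, -0.001, -0.0]]
[[-0.01, -0.82, -0.55], [-0.051, -0.001, -0.0]]
```

View pics/t3.png

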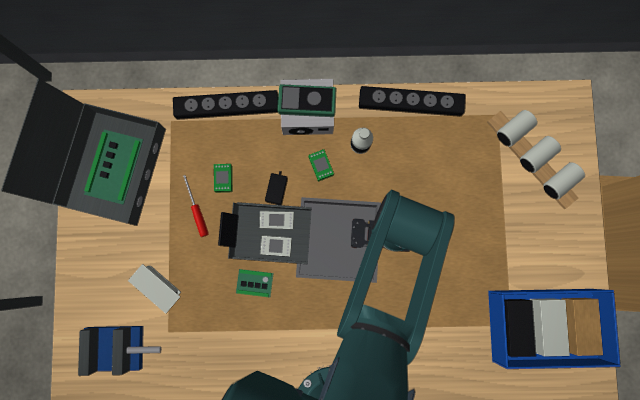

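The top view shows the crate's wall under the lip: rim corner at (302,197), tray lip at col 309, and the bystanders unmoved. Now I'll move to the handle.

Request:
{"op": "apply_moves", "data": {"targets": [[[0,-0.99,0],[-0.051,0,0],0],[[0,-0.99,-0.03],[-0.051,0,0],0],[[0,-0.99,-0.05],[-0.051,0,0],0],[[0,-0.98,-0.08],[-0.051,0,0],0],[[0,-0.98,-0.1],[-0.051,0,0],0],[[0,-0.98,-0.13],[-0.051,0,0],0],[[0,-0.98,-0.15],[-0.051,0,0],0],[[0,-0.97,-0.18],[-0.051,0,0],0]]}}

```text
clock: 7.43
tool_pos: [0.4773, 0.0326, 0.2168]
tcp_rot: [2.934, -0.131, -0.015]
ft_force: [0.8, -0.1, -0.2]
grip_width: 0.0437
finger_force: 0.0
```

Request:
{"op": "apply_moves", "data": {"targets": [[[0,-0.97,-0.2],[-0.051,0,0],0],[[0,-0.96,-0.23],[-0.051,0,0],0],[[0,-0.96,-0.25],[-0.051,0,0],0],[[0,-0.95,-0.28],[-0.051,0,0],0],[[0,-0.94,-0.3],[-0.051,0,0],0],[[0,-0.93,-0.32],[-0.051,0,0],0],[[0,-0.92,-0.35],[-0.051,0,0],0],[[0,-0.92,-0.37],[-0.051,0,0],0]]}}

```text
clock: 8.1
tool_pos: [0.4915, 0.19, 0.217]
tcp_rot: [2.73, -0.121, -0.027]
ft_force: [0.6, -0.5, 0.7]
grip_width: 0.0439
finger_force: 0.0
```

Request:
{"op": "apply_moves", "data": {"targets": [[[0,-0.91,-0.39],[-0.051,0,0],0],[[0,-0.9,-0.42],[-0.051,0,0],0],[[0,-0.89,-0.44],[-0.051,0,0],0],[[0,-0.87,-0.46],[-0.051,0,0],0],[[0,-0.86,-0.48],[-0.051,0,0],0],[[0,-0.85,-0.5],[-0.051,0,0],0],[[0,-0.84,-0.53],[-0.051,0,0],0],[[0,-0.82,-0.55],[-0.051,0,0],0]]}}

```text
clock: 8.77
tool_pos: [0.5057, 0.3475, 0.2168]
tcp_rot: [2.525, -0.112, -0.037]
ft_force: [0.8, -0.3, -0.1]
grip_width: 0.0436
finger_force: 0.0
```

Request:
{"op": "apply_moves", "data": {"targets": [[[0,0,0],[0,0,0],0],[[0,0,0],[0,0,0],0]]}}

```text
clock: 8.93
tool_pos: [0.5057, 0.3474, 0.2162]
tcp_rot: [2.526, -0.11, -0.037]
ft_force: [-0.6, -0.0, -0.6]
grip_width: 0.0439
finger_force: 0.0
```

Run:
```python
from h import *
o=get_obs();print(o["clock"],o["tool_pos"],o["tcp_rot"],o["joint_positions"])
p,R=hpose(0,120);print("want",p,R.as_rotvec())
w=viewer.read_camera("wrist");cv2.imwrite("pics/w4.png",w)
c=viewer.get_calibration("wrist");T=c["hand_eye"];Rt=Rn.from_rotvec(o["tcp_rot"]).as_matrix()
def wp(X):
    q=Rt.T@(X-o["tool_pos"]); pc=T[:3,:3].T@(q-T[:3,3]); u=c["K"]@pc; return u[:2]/u[2]
a=np.array([0,np.sin(np.radians(35)),np.cos(np.radians(35))])
for x in(45,-45):
    for s in (4,-4): print(x,s,wp(stand(np.array([x,124,132])+20*a+s*np.array([0,a[2],-a[1]]))))
print("crate corner", proj("top",[.5928,.0769,.055]), "relay, adapter")
for uv in [(300,150)]: pass
t=viewer.read_camera("top");cv2.imwrite("pics/t4.png",t)
```

```text
8.9333 [0.5057 0.3474 0.2162] [ 2.5264 -0.11   -0.0371] [ 0.7292  0.6674  1.1763 -0.4114  1.7562  2.4057]
want [0.5058 0.3458 0.2213] [ 2.5286 -0.1136 -0.0358]
45 4 [318.9187 149.399 ]
45 -4 [329.573  149.4265]
-45 4 [318.697  257.0835]
-45 -4 [328.2699 257.0987]
crate corner [302.6652 197.4838] relay, adapter
```

View pics/w4.png

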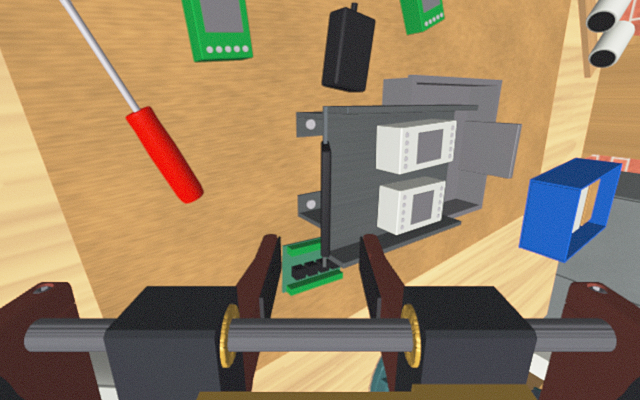

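The wrist view shows the handle's edge at cols 321–331, rows 143–257, against a predicted 319–329, 149–257. It's centred between the fingers, and the modules are untouched.

Run:
```python
from h import *
p,R=hpose(0,0); print(p); plan(p,R,8)
```

```text
[0.4997 0.2772 0.123 ]
[[0.0, 0.01, 0.73], [0.001, 0.0, 0.0]]
[[0.0, 0.01, 0.73], [0.001, 0.0, 0.0]]
[[0.0, 0.01, 0.73], [0.001, 0.0, 0.0]]
[[0.0, 0.01, 0.73], [0.001, 0.0, 0.0]]
[[0.0, 0.01, 0.73], [0.001, 0.0, 0.0]]
[[0.0, 0.01, 0.73], [0.001, 0.0, 0.0]]
[[0.0, 0.01, 0.73], [0.001, 0.0, 0.0]]
[[0.0, 0.01, 0.73], [0.001, 0.0, 0.0]]
```

Request:
{"op": "apply_moves", "data": {"targets": [[[0,0.02,0.73],[0,0,0],0],[[0,0.01,0.73],[0,0,0],0],[[0,0.02,0.73],[0,0,0],0],[[0,0.01,0.73],[0,0,0],0],[[0,0.02,0.73],[0,0,0],0],[[0,0.01,0.73],[0,0,0],0],[[0,0.02,0.73],[0,0,0],0],[[0,0.01,0.73],[0,0,0],0]]}}

```text
clock: 9.7
tool_pos: [0.4998, 0.2761, 0.1238]
tcp_rot: [2.528, -0.115, -0.036]
ft_force: [0.2, -0.5, -0.4]
grip_width: 0.0438
finger_force: 0.0
```

Request:
{"op": "apply_moves", "data": {"targets": [[[0,0,0],[0,0,0],1],[[0,0,0],[0,0,0],1],[[0,0,0],[0,0,0],1],[[0,0,0],[0,0,0],1],[[0,0,0],[0,0,0],1],[[0,0,0],[0,0,0],1],[[0,0,0],[0,0,0],1],[[0,0,0],[0,0,0],1]]}}

```text
clock: 10.37
tool_pos: [0.5003, 0.2781, 0.1246]
tcp_rot: [2.527, -0.113, -0.034]
ft_force: [-0.2, -0.6, 5.9]
grip_width: 0.008
finger_force: 30.0
```

Run:
```python
from h import *
o=get_obs();print(o)
p,R=hpose(0,0);print(p,R.as_rotvec())
# arc, per-row screw: tool-frame shift for constant dphi is constant up to chord
for n,phi in((24,.5),(32,.95),):
    d=phi/n; p0,R0=hpose(0);p1,R1=hpose(d); print(n,phi,R0.inv().apply(p1-p0)/.02,(R0.inv()*R1).as_rotvec()/.5)
```

```text
{'clock': 10.3667, 'joint_positions': array([ 0.662 ,  0.6867,  1.392 , -0.4348,  1.5148,  2.4481]), 'joint_vel': array([ 0.0003, -0.0013, -0.0003, -0.0005, -0.0006,  0.001 ]), 'tau': array([  0.3679, -61.3973, -19.9274,  -1.5409,   1.6741,   0.0307]), 'tool_pos': array([0.5003, 0.2781, 0.1246]), 'tcp_rot': array([ 2.5273, -0.1129, -0.0343]), 'ft_force': array([-0.226 , -0.6047,  5.9073]), 'moment': array([-0.154 ,  0.028 , -0.0239]), 'finger_force': 29.99930888414383, 'grip_width': 0.007997311260901587}
[0.4997 0.2772 0.123 ] [ 2.5286 -0.1136 -0.0358]
24 0.5 [-0.      0.1512 -0.145 ] [ 0.0417 -0.     -0.    ]
32 0.95 [-0.      0.2164 -0.2057] [ 0.0594  0.     -0.    ]
```

Request:
{"op": "apply_moves", "data": {"targets": [[[0,0.146,-0.139],[0.04,0,0],1],[[0,0.146,-0.139],[0.04,0,0],1],[[0,0.146,-0.139],[0.04,0,0],1],[[0,0.146,-0.139],[0.04,0,0],1]]}}

```text
clock: 10.7
tool_pos: [0.5, 0.2745, 0.14]
tcp_rot: [2.61, -0.116, -0.031]
ft_force: [1.7, 0.6, 0.7]
grip_width: 0.0079
finger_force: 30.0
```

Run:
```python
from h import *
o=get_obs();print(o["tool_pos"],o["tcp_rot"],o["ft_force"],o["moment"],o["grip_width"])
p,R=hpose(.08,0);print(p,R.as_rotvec())
```

```text
[0.5    0.2745 0.14  ] [ 2.6101 -0.1165 -0.0305] [1.7341 0.6471 0.6758] [-0.3286 -0.2192  0.1408] 0.007915075811306205
[0.4993 0.2736 0.1387] [ 2.6084 -0.1172 -0.0319]
```

Tracking is good, so I'll continue the arc from 0.08 to about 0.96 rad.

Request:
{"op": "apply_moves", "data": {"targets": [[[0,0.29,-0.277],[0.08,0,0],1],[[0,0.29,-0.277],[0.08,0,0],1],[[0,0.29,-0.277],[0.08,0,0],1],[[0,0.29,-0.277],[0.08,0,0],1],[[0,0.29,-0.277],[0.08,0,0],1],[[0,0.29,-0.277],[0.08,0,0],1],[[0,0.29,-0.277],[0.08,0,0],1],[[0,0.29,-0.277],[0.08,0,0],1]]}}

```text
clock: 11.37
tool_pos: [0.4975, 0.2477, 0.1987]
tcp_rot: [2.929, -0.131, -0.012]
ft_force: [2.6, -1.8, -1.2]
grip_width: 0.0082
finger_force: 30.0
```

Request:
{"op": "apply_moves", "data": {"targets": [[[0,0.29,-0.277],[0.08,0,0],1],[[0,0.29,-0.277],[0.08,0,0],1],[[0,0.29,-0.277],[0.08,0,0],1],[[0,0.29,-0.277],[0.08,0,0],1],[[0,0.29,-0.277],[0.08,0,0],1],[[0,0.29,-0.277],[0.08,0,0],1],[[0,0.29,-0.277],[0.08,0,0],1],[[0,0.29,-0.277],[0.08,0,0],1]]}}

```text
clock: 12.03
tool_pos: [0.4936, 0.2043, 0.2456]
tcp_rot: [-3.03, 0.136, -0.011]
ft_force: [2.7, -3.6, -4.4]
grip_width: 0.0073
finger_force: 30.0
```

Run:
```python
from h import *
o=get_obs();print(o["clock"],o["tool_pos"],o["tcp_rot"],o["ft_force"],o["moment"],o["grip_width"],o["joint_positions"])
p,R=hpose(.72,0);print(p,R.as_rotvec())
```

```text
12.0333 [0.4936 0.2043 0.2456] [-3.03    0.1355 -0.0106] [ 2.6671 -3.5577 -4.3545] [-1.4433 -0.2054 -0.0451] 0.007278856699548003 [0.1895 0.2255 1.6719 0.1109 1.2141 1.8125]
[0.4931 0.2041 0.2442] [-3.0295  0.1361 -0.0074]
```

Request:
{"op": "apply_moves", "data": {"targets": [[[0,0.29,-0.277],[0.08,0,0],1],[[0,0.29,-0.277],[0.08,0,0],1],[[0,0.29,-0.277],[0.08,0,0],1],[[0,0.29,-0.277],[0.08,0,0],1],[[0,0.29,-0.277],[0.08,0,0],1],[[0,0.29,-0.277],[0.08,0,0],1]]}}

```text
clock: 12.53
tool_pos: [0.49, 0.1633, 0.2705]
tcp_rot: [-2.792, 0.125, -0.026]
ft_force: [2.0, -5.0, -5.9]
grip_width: 0.0079
finger_force: 30.0
```

Request:
{"op": "apply_moves", "data": {"targets": [[[0,0,0],[0,0,0],1],[[0,0,0],[0,0,0],1],[[0,0,0],[0,0,0],1],[[0,0,0],[0,0,0],1],[[0,0,0],[0,0,0],1],[[0,0,0],[0,0,0],1],[[0,0,0],[0,0,0],1],[[0,0,0],[0,0,0],1]]}}

```text
clock: 13.2
tool_pos: [0.49, 0.1648, 0.2698]
tcp_rot: [-2.794, 0.123, -0.023]
ft_force: [1.3, -5.4, -3.6]
grip_width: 0.008
finger_force: 30.0
```

Run:
```python
from h import *
o=get_obs();print(o["clock"],o["tool_pos"],o["tcp_rot"],o["ft_force"],o["moment"],o["grip_width"])
p,R=hpose(.96,0);print(p,R.as_rotvec())
t=viewer.read_camera("top");s=viewer.read_camera("side");w=viewer.read_camera("wrist")
a=cv2.resize(t[170:300,205:405],(400,260));b=cv2.resize(s[100:260,280:440],(400,400))
cv2.imwrite("pics/c5.png",np.hstack([np.vstack([a,cv2.resize(w,(400,250))]),cv2.resize(b,(400,510))]))
```

```text
13.2 [0.49   0.1648 0.2698] [-2.7942  0.1231 -0.023 ] [ 1.2585 -5.3562 -3.5625] [-2.1312 -0.2596 -0.2322] 0.008023258691751902
[0.4894 0.1631 0.2692] [-2.7899  0.1254 -0.0221]
```

View pics/c5.png

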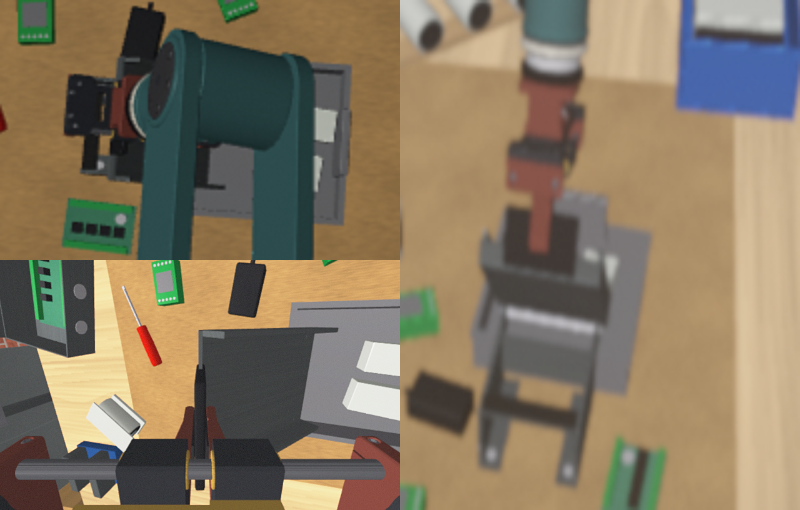

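The wrist and side views show the tray empty and both white modules lying flat in the crate, at about (375,355) and (370,395) in the wrist panel. Lowering along the reverse arc.

Request:
{"op": "apply_moves", "data": {"targets": [[[0,-0.143,0.142],[-0.04,0,0],1],[[0,-0.143,0.142],[-0.04,0,0],1],[[0,-0.28,0.288],[-0.08,0,0],1],[[0,-0.28,0.288],[-0.08,0,0],1],[[0,-0.28,0.288],[-0.08,0,0],1],[[0,-0.28,0.288],[-0.08,0,0],1],[[0,-0.28,0.288],[-0.08,0,0],1],[[0,-0.28,0.288],[-0.08,0,0],1]]}}

```text
clock: 14.02
tool_pos: [0.4942, 0.2117, 0.2395]
tcp_rot: [-3.076, 0.135, -0.007]
ft_force: [5.1, -7.6, -6.6]
grip_width: 0.0081
finger_force: 30.0
```

Request:
{"op": "apply_moves", "data": {"targets": [[[0,-0.28,0.288],[-0.08,0,0],1],[[0,-0.28,0.288],[-0.08,0,0],1],[[0,-0.28,0.288],[-0.08,0,0],1],[[0,-0.28,0.288],[-0.08,0,0],1],[[0,-0.28,0.288],[-0.08,0,0],1],[[0,-0.28,0.288],[-0.08,0,0],1],[[0,-0.28,0.288],[-0.08,0,0],1],[[0,-0.28,0.288],[-0.08,0,0],1]]}}

```text
clock: 14.68
tool_pos: [0.498, 0.2528, 0.1908]
tcp_rot: [2.882, -0.127, -0.014]
ft_force: [5.7, -9.0, -4.3]
grip_width: 0.0081
finger_force: 30.0
```

Request:
{"op": "apply_moves", "data": {"targets": [[[0,-0.28,0.288],[-0.08,0,0],1],[[0,-0.28,0.288],[-0.08,0,0],1],[[0,-0.28,0.288],[-0.08,0,0],1],[[0,-0.28,0.288],[-0.08,0,0],1],[[0,-0.143,0.142],[-0.04,0,0],1],[[0,-0.143,0.142],[-0.04,0,0],1],[[0,-0.143,0.142],[-0.04,0,0],1],[[0,-0.143,0.142],[-0.04,0,0],1]]}}

```text
clock: 15.35
tool_pos: [0.4998, 0.2725, 0.147]
tcp_rot: [2.644, -0.117, -0.028]
ft_force: [5.0, -8.0, -3.3]
grip_width: 0.0077
finger_force: 30.0
```

Run:
```python
from h import *
o=get_obs();print(o["clock"],o["tool_pos"],o["tcp_rot"],o["ft_force"],o["moment"],o["grip_width"])
for f in(.08,.04,0):
    p,R=hpose(f,0);print(f,p,R.as_rotvec())
R0=Rn.from_rotvec(o["tcp_rot"]);p0=np.array([.5003,.2781,.1246]); print(R0.inv().apply(p0-o["tool_pos"])/.02,(R0.inv()*Rn.from_rotvec([2.5273,-.1129,-.0343])).as_rotvec()/.5)
```

```text
15.35 [0.4998 0.2725 0.147 ] [ 2.6437 -0.1168 -0.0278] [ 4.9998 -8.0246 -3.3065] [-0.9671 -0.778   0.3568] 0.007685982903747749
0.08 [0.4993 0.2736 0.1387] [ 2.6084 -0.1172 -0.0319]
0.04 [0.4995 0.2756 0.1309] [ 2.5685 -0.1154 -0.0339]
0 [0.4997 0.2772 0.123 ] [ 2.5286 -0.1136 -0.0358]
[ 0.0006 -0.7798  0.8519] [-0.2331 -0.0015  0.0014]
```

Request:
{"op": "apply_moves", "data": {"targets": [[[0,-0.083,0.083],[-0.024,0,0],1],[[0,-0.083,0.083],[-0.024,0,0],1],[[0,-0.083,0.083],[-0.024,0,0],1],[[0,-0.083,0.083],[-0.024,0,0],1],[[0,-0.083,0.083],[-0.024,0,0],1],[[0,-0.083,0.083],[-0.024,0,0],1],[[0,-0.083,0.083],[-0.024,0,0],1]]}}

```text
clock: 15.93
tool_pos: [0.5001, 0.2768, 0.1311]
tcp_rot: [2.561, -0.113, -0.032]
ft_force: [5.9, -8.5, -2.9]
grip_width: 0.008
finger_force: 30.0
```

Request:
{"op": "apply_moves", "data": {"targets": [[[0,-0.04,0.04],[-0.012,0,0],1],[[0,-0.04,0.04],[-0.012,0,0],1],[[0,-0.04,0.04],[-0.012,0,0],1],[[0,-0.04,0.04],[-0.012,0,0],1],[[0,0,0],[0,0,0],1],[[0,0,0],[0,0,0],1]]}}

```text
clock: 16.43
tool_pos: [0.5002, 0.2778, 0.1265]
tcp_rot: [2.538, -0.112, -0.033]
ft_force: [6.9, -7.9, -4.6]
grip_width: 0.0075
finger_force: 30.0
```

Run:
```python
from h import *
o=get_obs();print(o["clock"],o["tool_pos"],o["tcp_rot"],o["ft_force"],o["moment"],o["grip_width"])
R0=Rn.from_rotvec(o["tcp_rot"]);p0=np.array([.5003,.2781,.1246]); print(R0.inv().apply(p0-o["tool_pos"])/.02,(R0.inv()*Rn.from_rotvec([2.5273,-.1129,-.0343])).as_rotvec()/.5)
```

```text
16.4333 [0.5002 0.2778 0.1265] [ 2.5378 -0.1122 -0.0332] [ 6.8633 -7.9082 -4.56  ] [-0.3547 -0.7734  0.4981] 0.007501058543520242
[ 0.0014 -0.067   0.0713] [-0.0209 -0.0014  0.0014]
```

Request:
{"op": "apply_moves", "data": {"targets": [[[0,-0.02,0.02],[-0.006,0,0],1],[[0,-0.02,0.02],[-0.006,0,0],1],[[0,-0.02,0.02],[-0.006,0,0],1],[[0,-0.02,0.02],[-0.006,0,0],1],[[0,0,0],[0,0,0],1],[[0,0,0],[0,0,0],1]]}}

```text
clock: 16.93
tool_pos: [0.5003, 0.2781, 0.1247]
tcp_rot: [2.526, -0.112, -0.034]
ft_force: [5.7, -8.7, -2.6]
grip_width: 0.0076
finger_force: 30.0
```

Request:
{"op": "apply_moves", "data": {"targets": [[[0,-0.02,0.02],[-0.006,0,0],1],[[0,-0.02,0.02],[-0.006,0,0],1],[[0,0,0],[0,0,0],1]]}}

```text
clock: 17.18
tool_pos: [0.5003, 0.2781, 0.1246]
tcp_rot: [2.519, -0.112, -0.034]
ft_force: [4.7, -10.3, 3.6]
grip_width: 0.008
finger_force: 30.0
```

Request:
{"op": "apply_moves", "data": {"targets": [[[0,-0.02,0.02],[-0.006,0,0],1],[[0,0,0],[0,0,0],1]]}}

```text
clock: 17.35
tool_pos: [0.5003, 0.2781, 0.1246]
tcp_rot: [2.516, -0.112, -0.034]
ft_force: [3.4, -9.2, 7.6]
grip_width: 0.0087
finger_force: 30.1
```

The tray is seated: the position stopped changing and the vertical force rose to +7.6 N. Releasing and backing off.

Request:
{"op": "apply_moves", "data": {"targets": [[[0,0,0],[0,0,0],0],[[0,0,0],[0,0,0],0],[[0,0,0],[0,0,0],0],[[0,0,0],[0,0,0],0],[[0,0,0],[0,0,0],0],[[0,0,0],[0,0,0],0],[[0,0,0],[0,0,0],0]]}}

```text
clock: 17.93
tool_pos: [0.4999, 0.2789, 0.1229]
tcp_rot: [2.519, -0.112, -0.036]
ft_force: [0.1, -0.1, -0.3]
grip_width: 0.0434
finger_force: 0.0
```

Request:
{"op": "apply_moves", "data": {"targets": [[[0,0,-0.4],[0,0,0],0],[[0,0,-0.8],[0,0,0],0],[[0,0,-1],[0,0,0],0],[[0,0,-1],[0,0,0],0],[[0,0,-1],[0,0,0],0],[[0,0,-1],[0,0,0],0],[[0,0,-1],[0,0,0],0],[[0,0,0],[0,0,0],0]]}}

```text
clock: 18.6
tool_pos: [0.5079, 0.3536, 0.2273]
tcp_rot: [2.524, -0.113, -0.029]
ft_force: [0.3, 0.7, 0.2]
grip_width: 0.0439
finger_force: 0.0
```

Run:
```python
from h import *
o=get_obs();print(o["clock"],o["tool_pos"],o["ft_force"])
t=viewer.read_camera("top");w=viewer.read_camera("wrist")
cv2.imwrite("pics/c6.png",np.vstack([cv2.resize(t[120:310,160:480],(600,356)),cv2.resize(w,(390,244))[:, :].copy() if 0 else cv2.resize(w[:260],(600,244))]))
d=cv2.absdiff(t,cv2.imread("pics/top0.png")).max(2)
for n,(x,y) in dict(screwdriver=(195,205),adapter=(277,187),relay=(254,283),bottle=(361,140),camera=(307,118),gA=(223,178),gB=(320,165)).items(): print(n,d[y-22:y+22,x-22:x+22].mean(),proj("top",[0,0,0])[0]*0)
```

```text
18.6 [0.5079 0.3536 0.2273] [0.3425 0.713  0.1627]
screwdriver 30.59400826446281 0.0
adapter 5.755165289256198 0.0
relay 6.365185950413223 0.0
bottle 7.213842975206612 0.0
camera 5.2272727272727275 0.0
gA 6.9328512396694215 0.0
gB 6.943698347107438 0.0
```

View pics/c6.png

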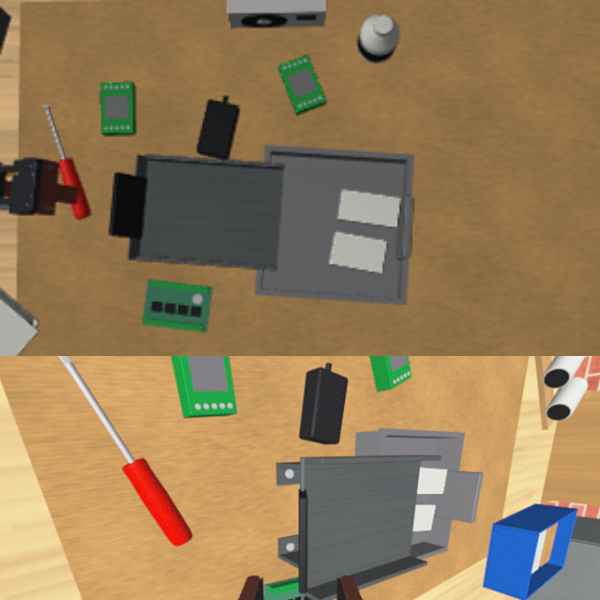

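The final picture shows the tray flat and empty and both modules inside the crate, at (368,208) and (358,252) in the top panel. The lip hangs over the crate and the bystanders haven't moved; the screwdriver's difference value comes from the gripper partly covering it. Handing in.

```bash
python3 -c "
from workcell import job
print(job.hand_in())"
```

```text
the job is handed in; nothing more can be done
None
```

The job is handed in: both modules are in the crate under the lip, the tray is back down flat on its stand and released, and the other things on the bench look unmoved in the final pictures; robot time was about 19 s of the 67 s allowed.

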